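Pair the stock scanner with its radio base

ROBOT

A 6-joint arm with a two-finger parallel gripper is mounted at the origin on the work surface. World frame = base frame: x ahead of the robot, y to its left, z up, the work surface at z = 0. Lengths are in m, angles in rad, forces in N, time in s.
With the tool pointing down it reaches from about 0.425 to 0.95 m from the base axis. Payload 14.7 kg.
Tool frame: the origin (TCP) lies midway between the tips of the shut fingers; the grasp point (between the pads) lies 19 mm behind it; z points along the fingers, y is the line along which they close (so a half turn about z gives the same grasp; the last joint's range is limited). The gripper opens to 85 mm and grips with 20 to 120 N. Pads are 22 mm wide; open, the fingers measure 114 mm over their backs; the gripper's body (76 mm by 85 mm) begins 54 mm behind the grasp point. The pads swing forward as they close: fully open they stand 13 mm farther back than shut.
Start: joints at [1.247, 0.48, 1.596, -0, 1.065, -0.047], TCP at [0.178, 0.625, 0.231] pointing down, gripper open.
Joint ranges: [-2.75, 2.75], [-0.82, 2.05], [0.23, 2.67], [-1.56, 4.7], [0.09, 2.69], [-2.92, 2.92]. Speed limits (rad/s): [1.89, 1.89, 2.39, 3.01, 3.01, 3.01].

INTERFACE

Orientations are given as a rotation vector (axis times angle).
In Python, from plant import env gives the robot as it stands.
- The arm moves only by the tool step_arm, never from a script. Its argument "motion" is one flat list of numbers, 7 for each row, row after row: the opening, from 0 (shut) to 1 (fully open), then the shift along the world's x, y, z in m, then the turn, a rotation vector about the world's x, y, z in rad. A call has 1 to 20 rows; each row shifts and turns the commanded pose from where the row before left it; what a row does not reach is not made up. A row lasts 1/10 s, in which the tool goes at most 50 mm and 8.59 degrees, less where a joint would pass 70% of its speed; a pose out of reach is approached as far as the arm can. A call is refused whole if a number of a shift passes 0.05 or a number of a turn 0.15, either way. A call with a gripper value outside its range is refused whole. The fingers move at their own pace and stop on an object; "newtons" is the grip in N (left out, the last holds). Time passes only in rows, so rows that do not move let the fingers close. It gives the time, the measured TCP pose, the force, the opening and the grip force at its end, in the units of the state.
- env.read_state(): the state, without advancing time (a new reading comes with each control period).
- env.get_image(name): name is "scene" or "top"; returns a dict with "color" (480x640x3 uint8, red, green, blue), "fx", "fy", "cx", "cy" (pixels), "k1" (the pictures are not rectified: a ray, as slopes to the right and down, at radius r is drawn at 1 + k1 r^2 times it, then the intrinsics apply), "rvec" (rotation vector, rad) and "tvec" (3), from world to camera coordinates, as OpenCV has them. Camera axes: x right, y down, z forward; pixel columns grow to the right and rows downward; lengths in m; the calibration is good to about 2 mm. A picture is of the moment at which its call begins. There is no depth.
- env.sign_off(): hands the job in; it is judged then, once.
Trained networks look in the newest picture that a camera, given by its name, has taken for a name from the list of things; names that differ only in an ending like _2 or _b are one class to them, and where a whole thing is asked for, a point or a joint stands for the part that bears it (a point fixed in the world has none). Each returns a list of dicts, best first, with "score" (0 to 1); they miss things now and then, are a little off and sometimes report something else, mostly with a low value. They report only what shows in the picture. A call takes as long as a camera call.
- env.spot_in(label, camera): "bbox" ([centre column, centre row, width, height] in pixels, round what is visible of it).
The state is a dict: "clock": time; "joints": joint angles; "qd": joint speeds; "joint_torque": joint torques, N m; "eef_pos": TCP position; "eef_rot": TCP orientation; "force": force on the tool from outside, world axes, zero at the start; "torque": the same for the moment, N m; "finger_gap": finger opening in m; "finger_force": force on a finger pad.
Only numpy, scipy, OpenCV 4.12 (cv2) and the standard library are available. Lean on these libraries where they do the work, as an engineer would, in place of code of your own. Each camera call takes 0.05 s, during which the arm holds its last target. There are 200 camera calls.

TASK

Pair the stock scanner with its radio base: with the tip of the metal stylus push the base's sunken button all the way in and keep it in for about a second, then lay the whole stylus flat on its black mat again and let go of it. After that squeeze the scanner's trigger fully home, hold it for about a second, and let it spring back. Leave everything else on the table where it stands.

Things in the scene. Friction and masses are not known exactly. Their poses are not given: they have to be found in the camera images.
- stylus: loose metal stylus, 150 mm long, 70 g, lying on the mat, tip roughly towards the robot: square aluminium handle (16 x 16 mm, 100 mm long) and thin round steel pin (8 mm thick, 50 mm long). Origin on the underside near the centre of mass; -x runs to the tip (pin from x = -45 to -95 mm), the handle's butt is at x = +55 mm; z up, its long axis 8 mm above the origin
- stylus_tip (a point): centre of the pin's end (stylus x = -95 mm, z = 8 mm)
- stylus_butt (a point): centre of the handle's butt end (stylus x = +55 mm, z = 8 mm)
- mat: thin black rubber mat fixed to the table, 220 mm (its x) x 120 mm (its y), 4 mm thick; origin in the centre of its underside, z up
- base: the scanner's radio base: plain grey plastic box fixed to the table, 100 (its x) x 120 (y) x 80 mm high, dark vent slots on top; origin in the centre of its underside, z up. Its +x face, turned away from the robot (x = 50 mm), has a square recess 20 x 20 mm with a dark rim, centred at y = -20, z = 55 mm; the push button sits 10 mm deep inside
- recess_mouth (a point): centre of the recess's mouth, in the plane of the base's face (base x = 50, y = -20, z = 55 mm); axes as the base's
- button_face (a point): centre of the button's outer face (17 x 17 mm), 10 mm inside the recess when out; it moves in along the base's -x
- button (a joint): travel of the sunken button: 0 out, 0.006 m fully in; sprung, about 1.5 N to start and 4 N at full depth
- scanner: black pistol-shaped scanner clamped on its side on a steel stand fixed to the table; barrel, grip and trigger lie level, 85 mm above the table. Origin: centre of the underside of the stand's foot (100 x 110 x 8 mm), z up. Barrel along y over the foot, y = -60 to +90 mm (nose at +y), 46 to 60 mm wide, top at z = 112 mm; the grip sticks out along +x
- grip_back (a point): back face of the grip, away from the trigger (scanner x = 75, y = -44, z = 85 mm), axes as the scanner's. The grip reaches from the barrel to x = 118 mm, is 32 mm deep (y = -44 to -12 mm) and 30 mm thick (z = 70 to 100 mm), free underneath. From here to the trigger's outer face: 58 mm at rest, 44 mm squeezed
- trigger_face (a point): outer face of the trigger's free half, where a finger presses (scanner x = 74, y = 14, z = 85 mm at rest). The trigger is a grey blade 60 mm long, 18 mm high, along the grip's +y side, hinged by the barrel (upright pin at scanner x = 30, y = 2 mm), pressed towards the scanner's -y
- trigger (a joint): angle of the trigger: 0 released, 0.30 rad fully squeezed (about 13 mm at the pressing point); sprung, about 3 N to start and 8 N fully home
- bowl: bystander: black round bowl, 110 mm wide, 75 mm high; origin under its centre
- candlestick: bystander: clear crystal candlestick with steel collar, foot 60 mm square, 158 mm tall; origin under its centre
- tape: bystander: roll of clear tape lying flat, 90 mm wide, 30 mm high; origin under its centre
- phone: bystander: black phone lying flat, 75 x 150 x 9 mm; origin under its centre
- prism: bystander: clear crystal bar lying on the table, 45 x 120 x 45 mm; origin under its centre
- carton: bystander: small cardboard carton, 90 x 150 x 60 mm; origin under its centre
- striker: bystander: wooden bowl striker lying flat, 140 mm long, 24 mm high; origin under its middle

How it is judged:
On the way, in this order (a step that is already met when the one before it is completed fails the run):
1. the sunken button is pushed in by the stylus tip (at least 4.5 of its 6 mm, tip within 12 mm of the button's face) for 0.3 s (value of joint button above 0.0045 m and distance between stylus_tip and button_face below 0.012 m), for 0.3 s.
2. the stylus lies on the mat, both ends on it, let go, and the button is out (x of stylus_tip in the frame of mat between -0.115 and 0.115 m and y of stylus_tip in the frame of mat between -0.065 and 0.065 m and z of each of stylus_tip, stylus_butt in the frame of mat below 0.018 m and x of stylus_butt in the frame of mat between -0.115 and 0.115 m and y of stylus_butt in the frame of mat between -0.065 and 0.065 m and contact force between the fingers and stylus below 0.1 N and linear speed of stylus below 0.02 m/s and value of joint button below 0.0015 m), for 0.2 s.
3. the trigger is squeezed home (over 0.24 of 0.30 rad) for 0.4 s (value of joint trigger above 0.24 rad), for 0.4 s.
At the end, for the whole second after the job is handed in: The trigger has sprung back (under 0.04 rad), the button is out (under 1.5 mm), and the stylus lies at rest on the mat with both ends on it (ends within 115 mm of the mat's centre along its length and 65 mm across, and no more than 18 mm above the mat's underside) (value of joint trigger below 0.04 rad and value of joint button below 0.0015 m and x of stylus_tip in the frame of mat between -0.115 and 0.115 m and y of stylus_tip in the frame of mat between -0.065 and 0.065 m and z of each of stylus_tip, stylus_butt in the frame of mat below 0.018 m and x of stylus_butt in the frame of mat between -0.115 and 0.115 m and y of stylus_butt in the frame of mat between -0.065 and 0.065 m and linear speed of stylus below 0.02 m/s); the robot touches nothing.
It fails at once if any of the other things (bowl, candlestick, tape, phone, prism, carton, striker) is shifted by more than 30 mm (distance of any of bowl, candlestick, tape, phone, prism, carton, striker from where it was at the start of the episode above 0.03 m).
It also fails if it takes over 69 s, if anything falls off the work surface, if the arm or the gripper's body presses on something with over 40 N, if the wrist force passes 120 N, or if a joint passes its speed limit or range.

## Working session

There is one attempt and no reset: what is moved stays moved. The work goes in short steps, Python scripts to look and compute and a tool call to move; the robot and the scene stay as the last step left them, time stands still between calls to the robot, and variables do not carry over. Pictures are saved under pics/ and viewed, at most 10 in all, crops included, and the job is handed in when it is done.

Besides the shell and the picture viewer there is one more tool, called in YAML: its name, and indented under it one key for each argument. step_arm: Moves the arm, as the interface text tells. Its arguments: {"type":"object","properties":{"motion":{"type":"array"},"newtons":{"type":"number"}},"required":["motion"]}

```bash
mkdir -p pics
cat > h.py <<'E'
import numpy as np, cv2
from plant import env
def cam(n):
    im=env.get_image(n); return im
def ray(im,u,v):
    x,y=(u-im['cx'])/im['fx'],(v-im['cy'])/im['fy']
    xd=np.hypot(x,y); r=xd
    for _ in range(30): r=xd/(1+im['k1']*r*r)
    s=r/xd if xd>0 else 1
    R=cv2.Rodrigues(np.array(im['rvec'],float))[0]; t=np.array(im['tvec'],float).ravel()
    return -R.T@t, R.T@np.array([x*s,y*s,1.])
def at_z(im,u,v,z):
    c,d=ray(im,u,v); return c+d*(z-c[2])/d[2]
def tri(a,pa,b,pb):
    c1,d1=ray(a,*pa);c2,d2=ray(b,*pb);d1/=np.linalg.norm(d1);d2/=np.linalg.norm(d2)
    A=np.stack([d1,-d2],1);s=np.linalg.lstsq(A,c2-c1,rcond=None)[0]
    p,q=c1+s[0]*d1,c2+s[1]*d2
    return (p+q)/2,np.linalg.norm(p-q)
def proj(im,P):
    R=cv2.Rodrigues(np.array(im['rvec'],float))[0]; t=np.array(im['tvec'],float).ravel()
    p=(R@np.atleast_2d(P).T).T+t; x=p[:,:2]/p[:,2:]; r2=(x**2).sum(1,keepdims=True)
    x=x*(1+im['k1']*r2); return x*[im['fx'],im['fy']]+[im['cx'],im['cy']]
E
python3 - <<'E'
from h import *
for n in('scene','top'):
    im=cam(n); cv2.imwrite(f'pics/{n}0.png',im['color'][...,::-1]); np.save(f'{n}.npy',im,allow_pickle=True)
    print(n,ray(im,320,240)[0],im['fx'],im['k1'])
    for l in 'stylus mat base scanner bowl candlestick tape phone prism carton striker stylus_tip recess_mouth trigger_face grip_back'.split():
        for d in env.spot_in(l,n)[:2]: print(l,np.round(d['bbox']),round(d['score'],2),np.round(at_z(im,d['bbox'][0],d['bbox'][1],0.02),3))
print(env.read_state())
E
```

```text
scene [ 1.11433276 -0.57665412  1.01401446] 478.36973316422996 -0.017744631055377057
stylus [247. 322.  34.  46.] 0.76 [ 0.55  -0.292  0.02 ]
mat [246. 331.  88.  89.] 0.89 [ 0.567 -0.309  0.02 ]
base [304. 237.  56.  62.] 0.6 [ 0.443 -0.011  0.02 ]
scanner [415. 188.  62.  56.] 0.76 [0.531 0.365 0.02 ]
scanner [344. 313.  47.  36.] 0.33 [ 0.692 -0.105  0.02 ]
bowl [444. 249.  40.  38.] 0.76 [0.738 0.232 0.02 ]
candlestick [330. 352.  35.  57.] 0.55 [ 0.744 -0.203  0.02 ]
tape [397. 265.  32.  38.] 0.6 [0.686 0.099 0.02 ]
phone [395. 322.  63.  60.] 0.68 [ 0.793 -0.037  0.02 ]
phone [416. 188.  62.  58.] 0.65 [0.53  0.368 0.02 ]
prism [342. 312.  46.  36.] 0.61 [ 0.687 -0.108  0.02 ]
prism [412. 190.  62.  62.] 0.57 [0.529 0.353 0.02 ]
carton [336. 157.  53.  43.] 0.97 [0.26  0.297 0.02 ]
carton [394. 321.  59.  61.] 0.17 [ 0.791 -0.035  0.02 ]
stylus_tip [247. 324.  38.  45.] 0.86 [ 0.553 -0.297  0.02 ]
stylus_tip [177. 266.  19.  44.] 0.33 [ 0.287 -0.322  0.02 ]
recess_mouth [307. 237.  57.  58.] 0.7 [ 0.45  -0.005  0.02 ]
recess_mouth [176. 268.  16.  42.] 0.31 [ 0.287 -0.327  0.0
[... 1197 characters left out ...]
 0.59 [0.568 0.341 0.02 ]
{'clock': 1.6, 'joints': array([ 1.24739824e+00,  4.80184876e-01,  1.59632320e+00, -2.73595663e-05,
        1.06509069e+00, -4.66053631e-02]), 'qd': array([-0.00107741,  0.00042932,  0.00070227,  0.00084003,  0.00070997,
       -0.0007956 ]), 'joint_torque': array([ 7.10848297e-03, -9.50534606e+01, -4.30672002e+01,  4.76366586e-04,
        1.63443739e-03,  5.18311879e-05]), 'eef_pos': array([0.1776134 , 0.62524624, 0.23129771]), 'eef_rot': array([ 4.33374667e-01,  3.11153500e+00, -1.63499174e-05]), 'force': array([-0.39687665, -0.12113525,  0.8124482 ]), 'torque': array([ 0.00830461, -0.00106178, -0.04459044]), 'finger_force': 0.0, 'finger_gap': 0.08533154590566372}
```

View pics/scene0.png

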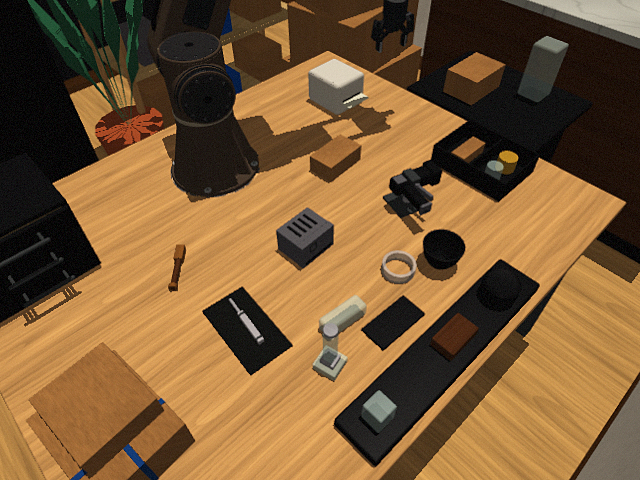

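View pics/top0.png

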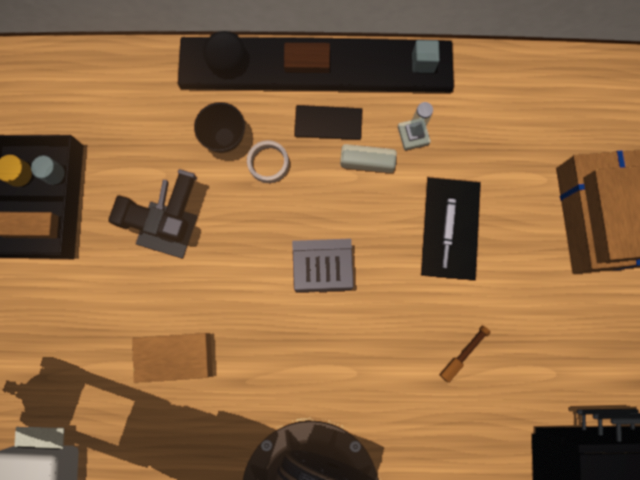

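The scene view shows the stylus on the mat near (247,322), the base at (305,237), and the scanner at (412,190). In the top view they are at (450,232), (323,266) and (155,215). I'll zoom in for exact corners.

Run:
```python
from h import *
def crop(n,u,v,w,h,s):
    c=cv2.imread(f'pics/{n}0.png')[v:v+h,u:u+w]; c=cv2.resize(c,None,fx=s,fy=s,interpolation=cv2.INTER_CUBIC)
    c=np.clip(c.astype(float)*1.6,0,255).astype(np.uint8)
    for k in range(0,w,10): cv2.line(c,(k*s,0),(k*s,6 if k%50 else 12),(0,255,0),1);cv2.putText(c,str(u+k),(k*s,20),0,.35,(0,255,0),1) if k%20==0 else 0
    for k in range(0,h,10): cv2.line(c,(0,k*s),(6,k*s),(0,255,255),1);cv2.putText(c,str(v+k),(8,k*s+4),0,.35,(0,255,255),1) if k%20==0 else 0
    return c
A=np.hstack([crop('top',100,160,100,100,4),crop('top',280,220,100,100,4)])
B=np.hstack([crop('top',410,170,80,120,4)[:,:],np.zeros((480,0,3),np.uint8)])
cv2.imwrite('pics/c1.png',A)
C=np.hstack([crop('scene',375,145,100,80,4),crop('scene',265,195,100,80,4)])
cv2.imwrite('pics/c2.png',np.vstack([A[:, :],C])[:720])
D=np.vstack([C,np.zeros((0,800,3),np.uint8)])
cv2.imwrite('pics/c3.png',D)
cv2.imwrite('pics/c4.png',np.hstack([crop('top',410,170,80,120,5)[:600],crop('scene',195,280,100,120,4)[:480].copy() if 0 else cv2.resize(crop('scene',200,280,100,100,4),(400,400)).repeat(1,0) if 0 else np.vstack([crop('scene',200,280,100,100,4),np.zeros((200,400,3),np.uint8)])]))
```

```text
(no output)
```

View pics/c1.png

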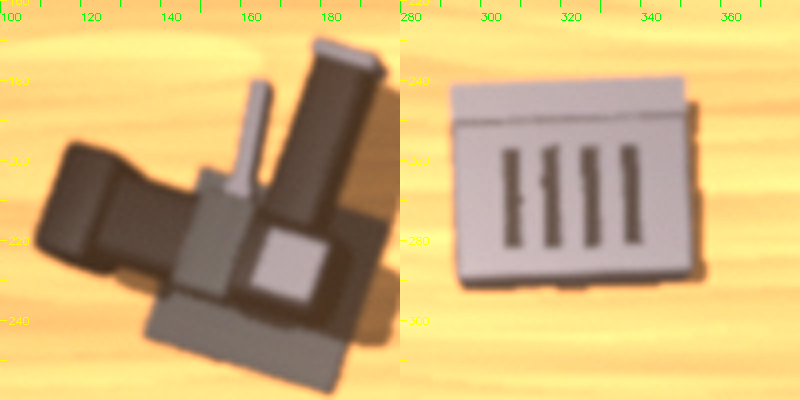

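View pics/c3.png

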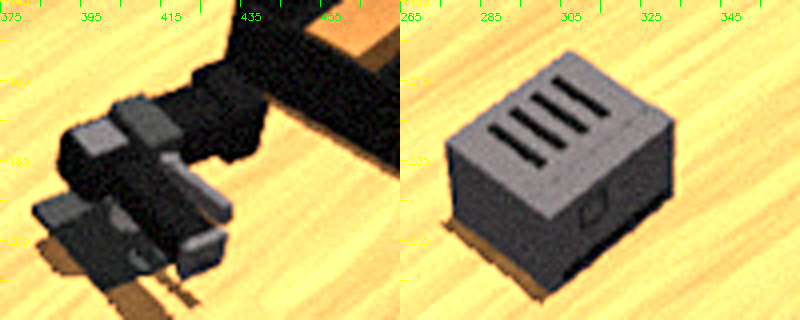

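View pics/c4.png

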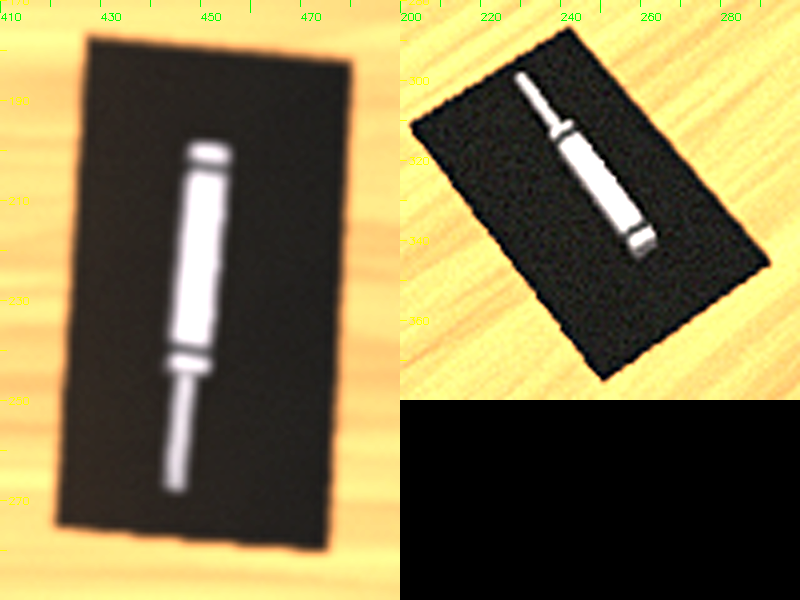

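Crops: the stylus tip is at top (444.8,268) and the butt at (452,198.6). The base's top corners and the recess (scene 313,247) are clear. The scanner's grip end is at top (180..196,170..177) and the trigger tip at (165.5,180.5). Next I fit the poses.

```bash
cat > fit.py <<'E'
from h import *
from scipy.optimize import least_squares
I={n:np.load(f'{n}.npy',allow_pickle=True).item() for n in('scene','top')}
def fit(name,x0,T):
    def W(p,m): c,s=np.cos(p[2]),np.sin(p[2]); return np.c_[p[0]+c*m[:,0]-s*m[:,1],p[1]+s*m[:,0]+c*m[:,1],m[:,2]]
    def f(p): return np.concatenate([(proj(I[n],W(p,np.array(T[n])[:,:3]/1000))-np.array(T[n])[:,3:]).ravel() for n in T])
    r=least_squares(f,x0,loss='soft_l1'); print(name,np.round(r.x,4)); print(np.round(f(r.x).reshape(-1,2),1).tolist()); return r.x,W
mm=lambda *a: a
r={}
b,W=fit('base',[.46,-.02,0],{'top':[(50,60,80,293,241.5),(50,-60,80,351.2,239.2),(-50,60,80,295,289.5),(-50,-60,80,353,287.5)],
 'scene':[(-50,-60,80,276.75,231.25),(50,-60,80,302,249.25),(50,60,80,333.5,225.5),(-50,60,80,307.5,208),(50,-20,55,313.2,247.2)]})
s,_=fit('scanner',[.57,.34,-.3],{'top':[(-50,55,8,136.2,244.2),(-50,-55,8,183.2,258),(50,-55,8,198,215.5),(118,-12,100,179.5,170),(118,-44,100,196.2,177.5)],
 'scene':[(-50,-55,8,383.2,197.5),(50,-55,8,402.5,217.5),(118,-44,70,419.5,214.5),(118,-12,100,432,202.5)]})
t,_=fit('stylus',[.54,-.29,0],{'top':[(-95,0,12,444.8,268),(55,0,18,452,198.6)],'scene':[(-95,0,12,230,298.75),(55,0,12,261.25,341.3)]})
m,_=fit('mat',[.55,-.29,0],{'top':[(110,60,4,427.6,177.4),(110,-60,4,480.4,182.4),(-110,60,4,421,275),(-110,-60,4,475.4,280)],
 'scene':[(-110,60,4,242.5,287),(-110,-60,4,202.5,311.2),(110,60,4,292.5,345.5),(110,-60,4,250.75,375)]})
a=np.array
print('mouth',W(b,a([[.05,-.02,.055]])),'grip_back,trig',W(s,a([[.075,-.044,.085],[.074,.014,.085],[.089,.012,.085]])))
print('tip,butt',W(t,a([[-.095,0,.012],[.055,0,.012]])))
print('trig tip tri',tri(I['top'],(165.5,180.5),I['scene'],(432,198)))
st=env.read_state(); R=cv2.Rodrigues(st['eef_rot'])[0]; print(np.round(R,3))
E
python3 fit.py
```

```text
base [ 0.4588 -0.021   0.0486]
[[-0.6, -1.1], [0.4, -1.0], [-1.1, 0.2], [0.8, -0.0], [-1.6, -1.3], [-0.2, 0.7], [0.3, -0.8], [-0.4, -1.5], [-0.2, 0.3]]
scanner [ 0.5376  0.3169 -0.2827]
[[-0.9, 0.2], [-0.0, 1.1], [0.1, -0.2], [0.6, -1.1], [-1.3, -4.2], [-1.5, -1.9], [-2.4, -0.9], [0.5, 0.9], [-0.6, 1.3]]
stylus [ 0.5557 -0.2925 -0.1216]
[[-0.4, -0.2], [-0.2, 0.7], [-0.3, 0.4], [0.1, 0.5]]
mat [ 0.5505 -0.2995 -0.0836]
[[-0.5, -1.2], [0.5, -1.0], [-0.6, 0.2], [0.4, 0.4], [-0.2, -1.0], [-0.8, -0.4], [0.6, -0.2], [-0.4, 0.4]]
mouth [[ 0.50975838 -0.03853316  0.055     ]] grip_back,trig [[0.59732671 0.25376603 0.085     ]
 [0.61254286 0.30974343 0.085     ]
 [0.62638984 0.30363922 0.085     ]]
tip,butt [[ 0.46145029 -0.2809969   0.012     ]
 [ 0.61034198 -0.29919757  0.012     ]]
trig tip tri (array([0.62700392, 0.30525826, 0.0853222 ]), np.float64(0.0005104151548485809))
[[-0.962  0.273  0.   ]
 [ 0.273  0.962 -0.   ]
 [-0.    -0.    -1.   ]]
```

step_arm:
  motion: [1,0.037,-0.032,0,0,0,0.0155,1,0.037,-0.032,0,0,0,0.0155,1,0.037,-0.032,0,0,0,0.0155,1,0.037,-0.032,0,0,0,0.0155,1,0.037,-0.032,0,0,0,0.0155,1,0.037,-0.032,0,0,0,0.0155,1,0.037,-0.032,0,0,0,0.0155,1,0.037,-0.032,0,0,0,0.0155,1,0.037,-0.032,0,0,0,0.0155,1,0.037,-0.032,0,0,0,0.0155,1,0,-0.049,0,0,0,0,1,0,-0.049,0,0,0,0,1,0,-0.049,0,0,0,0,1,0,-0.049,0,0,0,0,1,0,-0.049,0,0,0,0,1,0,-0.049,0,0,0,0]
  newtons: 60

```text
clock: 3.2
eef_pos: [0.5474, 0.0094, 0.2315]
eef_rot: [0.191, 3.135, -0.0]
force: [0.8, -0.3, 0.6]
finger_gap: 0.0856
finger_force: 0.0
```

step_arm:
  motion: [0.7,0,-0.049,0,0,0,0,0.7,0,-0.049,0,0,0,0,0.7,0,-0.049,0,0,0,0,0.6,0,-0.049,0,0,0,0,0.6,0,-0.049,0,0,0,0,0.6,0,-0.049,0,0,0,0,0.6,0,0,0,0,0,0,0.6,0,0,0,0,0,0,0.6,0,0,0,0,0,0,0.6,0,0,0,0,0,0]

```text
clock: 4.2
eef_pos: [0.5477, -0.2815, 0.2314]
eef_rot: [-0.189, -3.136, -0.0]
force: [-0.2, 0.3, -0.1]
finger_gap: 0.0513
finger_force: 0.0
```

step_arm:
  motion: [0.6,0.004,-0.0055,-0.04,0,0,0,0.6,0.004,-0.0055,-0.04,0,0,0,0.6,0,0,-0.04,0,0,0,0.6,0,0,-0.04,0,0,0,0.6,0,0,-0.02,0,0,0,0.6,0,0,0,0,0,0,0.6,0,0,0,0,0,0]

```text
clock: 4.9
eef_pos: [0.5561, -0.2931, 0.0519]
eef_rot: [0.189, 3.136, -0.0]
force: [-0.5, -0.0, 1.3]
finger_gap: 0.0513
finger_force: 0.0
```

Run:
```python
from h import *
c=[]
for n,u,v in (('scene',190,260),('top',390,170)):
    im=cam(n); p=im['color'][v:v+120,u:u+120,::-1]; c.append(cv2.resize(np.clip(p*1.6,0,255).astype(np.uint8),(400,400),interpolation=cv2.INTER_CUBIC))
cv2.imwrite('pics/d1.png',np.hstack(c)); print(env.read_state()['eef_pos'])
```

```text
[ 0.55672402 -0.29387557  0.05301792]
```

View pics/d1.png

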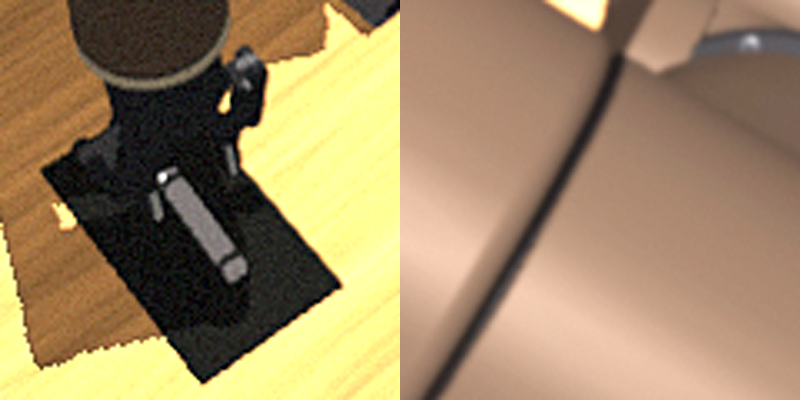

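The fingers straddle the handle, with pads at (155,205) and (232,155) in the left crop. I'll descend and grip.

step_arm:
  motion: [0.6,0,0,-0.025,0,0,0,0.6,0,0,-0.015,0,0,0,0.6,0,0,-0.005,0,0,0,0.6,0,0,0,0,0,0,0.3,0,0,0,0,0,0,0,0,0,0,0,0,0,0,0,0,0,0,0,0,0,0,0,0,0,0,0,0,0,0,0,0,0,0,0,0,0,0,0,0,0]
  newtons: 60

```text
clock: 6.0
eef_pos: [0.5561, -0.294, 0.0073]
eef_rot: [0.191, 3.135, -0.001]
force: [-0.6, -0.3, 8.2]
finger_gap: 0.0146
finger_force: 59.3
```

step_arm:
  motion: [0,0,0,0.02,0,0,0,0,0,0,0.04,0,0,0,0,0,0,0.04,0,0,0,0,0.009,0.033,0,0,0,0.021,0,0.009,0.033,0,0,0,0.021,0,0.009,0.033,0,0,0,0.021,0,0.009,0.033,0,0,0,0.021,0,0.009,0.033,0,0,0,0.021,0,0.009,0.033,0,0,0,0.021,0,0.009,0.033,0,0,0,0.021,0,0.006,0.03,0,0,0,0.021,0,0,0,0,0,0,0,0,0,0,0,0,0,0,0,0,0,0,0,0,0]

```text
clock: 7.4
eef_pos: [0.6245, -0.0334, 0.1065]
eef_rot: [-0.072, 3.141, -0.0]
force: [-0.3, 0.3, -1.0]
finger_gap: 0.0141
finger_force: 58.8
```

Run:
```python
from h import *
im=cam('scene'); u,v=250,170; p=im['color'][v:v+150,u:u+200,::-1]; st=env.read_state()
c=cv2.resize(np.clip(p*1.6,0,255).astype(np.uint8),None,fx=4,fy=4,interpolation=cv2.INTER_CUBIC)
R=cv2.Rodrigues(st['eef_rot'])[0]; y=R[:,1]; d=np.array([y[1],-y[0],0]); d/=np.linalg.norm(d)
g=st['eef_pos']+[0,0,.005]
for q in (g-.095*d,g+.055*d,np.array([.5098,-.0385,.055])):
    a=(proj(im,q)[0]-[u,v])*4; cv2.circle(c,tuple(int(k) for k in a),4,(0,0,255),1)
    print(q,proj(im,q))
cv2.imwrite('pics/d2.png',c); print(st['eef_pos'],np.degrees(np.arctan2(d[1],d[0])))
for l in('stylus','stylus_tip'): print(env.spot_in(l,'scene')[:1])
```

```text
[ 0.52957294 -0.03794145  0.11145612] [[318.09614127 237.21702928]]
[ 0.67941949 -0.03115819  0.11145612] [[363.61894026 269.86127257]]
[ 0.5098 -0.0385  0.055 ] [[313.0105774  247.48457434]]
[ 0.62447575 -0.03364539  0.10645612] 2.5918997596308047
[{'bbox': [357.1, 263.5, 14.1, 15.8], 'score': 0.73}]
[]
```

View pics/d2.png

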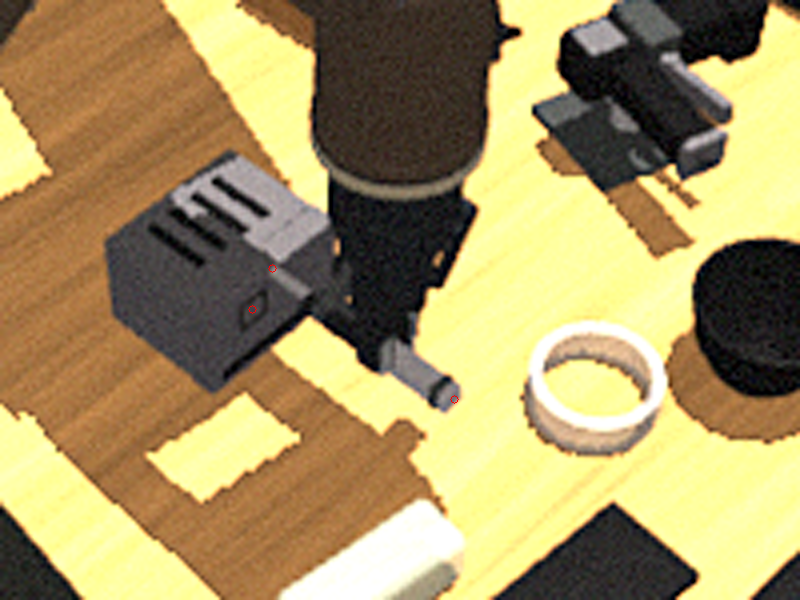

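The tip (272,265) and butt (455,400) match the prediction. I'll descend to the recess height and insert.

step_arm:
  motion: [0,0,0,-0.02,0,0,0,0,0,0,-0.02,0,0,0,0,0,0,-0.016,0,0,0.003,0,0,0,0,0,0,0,0,0,0,0,0,0,0,0,-0.008,-0.0004,0,0,0,0,0,-0.008,-0.0004,0,0,0,0,0,-0.006,-0.0003,0,0,0,0,0,-0.004,-0.0002,0,0,0,0,0,0,0,0,0,0,0,0,0,0,0,0,0,0]

```text
clock: 8.65
eef_pos: [0.5988, -0.0341, 0.0505]
eef_rot: [-0.077, 3.14, -0.0]
force: [-0.0, 0.4, -2.0]
finger_gap: 0.0142
finger_force: 58.8
```

Tip is about 6 mm inside the mouth with no contact. Next comes the push.

step_arm:
  motion: [0,-0.003,-0.0001,0,0,0,0,0,-0.003,-0.0001,0,0,0,0,0,-0.002,-0.0001,0,0,0,0,0,0,0,0,0,0,0,0,0,0,0,0,0,0]

```text
clock: 9.15
eef_pos: [0.591, -0.0344, 0.0504]
eef_rot: [-0.077, 3.14, -0.0]
force: [2.4, 0.5, -1.0]
finger_gap: 0.0145
finger_force: 58.8
```

step_arm:
  motion: [0,-0.002,-0.0001,0,0,0,0,0,-0.001,0,0,0,0,0,0,0,0,0,0,0,0,0,0,0,0,0,0,0,0,0,0,0,0,0,0]

```text
clock: 9.65
eef_pos: [0.5882, -0.0345, 0.0505]
eef_rot: [-0.077, 3.139, -0.0]
force: [4.9, -0.2, -1.3]
finger_gap: 0.0142
finger_force: 58.8
```

step_arm:
  motion: [0,-0.001,0,0,0,0,0,0,0,0,0,0,0,0,0,0,0,0,0,0,0,0,0,0,0,0,0,0]

```text
clock: 10.05
eef_pos: [0.5881, -0.0346, 0.0508]
eef_rot: [-0.077, 3.138, -0.0]
force: [8.6, -0.4, -0.9]
finger_gap: 0.0143
finger_force: 58.8
```

step_arm:
  motion: [0,0,0,0,0,0,0,0,0,0,0,0,0,0,0,0,0,0,0,0,0,0,0,0,0,0,0,0,0,0,0,0,0,0,0,0,0,0,0,0,0,0,0,0,0,0,0,0,0,0,0.01,0.0005,0,0,0,0,0,0.01,0.0005,0,0,0,0,0,0.01,0.0005,0,0,0,0,0,0.01,0.0005,0,0,0,0,0,0,0,0.02,0,0,0,0,0,0,0.02,0,0,0,0,0,0,0.02,0,0,0]

```text
clock: 11.45
eef_pos: [0.6268, -0.0323, 0.1106]
eef_rot: [0.077, -3.14, -0.0]
force: [-0.1, 0.3, -0.6]
finger_gap: 0.0145
finger_force: 58.8
```

step_arm:
  motion: [0,-0.009,-0.033,0,0,0,-0.021,0,-0.009,-0.033,0,0,0,-0.021,0,-0.009,-0.033,0,0,0,-0.021,0,-0.009,-0.033,0,0,0,-0.021,0,-0.009,-0.033,0,0,0,-0.021,0,-0.009,-0.033,0,0,0,-0.021,0,-0.009,-0.033,0,0,0,-0.021,0,-0.005,-0.031,0,0,0,-0.021,0,0,0,-0.03,0,0,0,0,0,0,-0.03,0,0,0,0,0,0,-0.02,0,0,0,0,0,0,0,0,0,0,0,0,0,0,0,0,0]

```text
clock: 12.75
eef_pos: [0.5588, -0.2945, 0.0303]
eef_rot: [-0.186, -3.135, -0.001]
force: [0.8, -0.3, -0.2]
finger_gap: 0.0147
finger_force: 58.8
```

step_arm:
  motion: [0,0,0,-0.01,0,0,0,0,0,0,-0.008,0,0,0,0,0,0,-0.003,0,0,0,0,0,0,-0.001,0,0,0,0,0,0,0,0,0,0,0,0,0,0,0,0,0]

```text
clock: 13.35
eef_pos: [0.5587, -0.2945, 0.0085]
eef_rot: [0.186, 3.136, -0.0]
force: [0.0, -0.2, -0.4]
finger_gap: 0.0145
finger_force: 58.8
```

step_arm:
  motion: [0,0,0,-0.0015,0,0,0,0,0,0,0,0,0,0,0.15,0,0,0,0,0,0,0.2,0,0,0,0,0,0,0.3,0,0,0,0,0,0,0.4,0,0,0,0,0,0,0.5,0,0,0,0,0,0,0.6,0,0,0,0,0,0,0.6,0,0,0,0,0,0,0.6,0,0,0.03,0,0,0,0.6,0,0,0.04,0,0,0,0.6,0,0,0.05,0,0,0,1,0,0,0.05,0,0,0,1,0,0,0.05,0,0,0]

```text
clock: 14.75
eef_pos: [0.5582, -0.2942, 0.2289]
eef_rot: [-0.186, -3.136, -0.0]
force: [1.2, -0.5, -0.4]
finger_gap: 0.0783
finger_force: 0.0
```

step_arm:
  motion: [1,0.0037,0.0475,0,0,0,-0.0135,1,0.0037,0.0475,0,0,0,-0.0135,1,0.0037,0.0475,0,0,0,-0.0135,1,0.0037,0.0475,0,0,0,-0.0135,1,0.0037,0.0475,0,0,0,-0.0135,1,0.0037,0.0475,0,0,0,-0.0135,1,0.0037,0.0475,0,0,0,-0.0135,1,0.0037,0.0475,0,0,0,-0.0135,1,0.0037,0.0475,0,0,0,-0.0135,1,0.0037,0.0475,0,0,0,-0.0135,1,0.0037,0.0475,0,0,0,-0.0135,1,0.0037,0.0475,0,0,0,-0.0135,1,0,0,-0.04,0,0,0,1,0,0,-0.04,0,0,0,1,0,0,0,0,0,0,1,0,0,0,0,0,0]

```text
clock: 16.35
eef_pos: [0.6028, 0.2754, 0.1471]
eef_rot: [-0.44, -3.11, 0.001]
force: [0.6, 0.3, 1.7]
finger_gap: 0.0855
finger_force: 0.0
```

Run:
```python
from h import *
im=cam('scene'); st=env.read_state(); print(st['eef_pos'],st['eef_rot'],st['finger_gap'])
def z(u,v,w,h):
    return cv2.resize(np.clip(im['color'][v:v+h,u:u+w,::-1]*1.6,0,255).astype(np.uint8),None,fx=4,fy=4,interpolation=cv2.INTER_CUBIC)
cv2.imwrite('pics/d3.png',np.hstack([z(200,270,100,110),z(370,130,100,110)]))
t=cam('top')
for n in('scene','top'): print([ (np.round(d['bbox']),d['score']) for d in env.spot_in('stylus',n)[:1]])
```

```text
[0.6038252  0.2755976  0.14838729] [4.40041912e-01 3.10946552e+00 9.96516847e-04] 0.0855180931001387
[(array([400., 266.,  35.,  35.]), 0.72)]
[(array([452., 231.,  12.,  70.]), 0.74)]
```

View pics/d3.png

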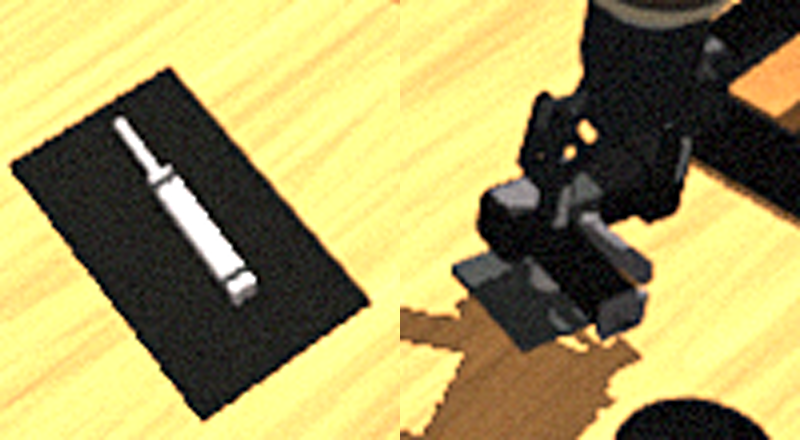

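The stylus lies flat on the mat (tip at (120,120), butt at (240,285) in the crop). The gripper is above the grip and trigger, so I'll descend.

step_arm:
  motion: [1,0,0.0015,-0.02,0,0,0,1,0,0,-0.02,0,0,0,1,0,0,-0.01,0,0,0,1,0,0,-0.01,0,0,0,1,0,0,0,0,0,0]

```text
clock: 17.05
eef_pos: [0.6028, 0.2768, 0.0863]
eef_rot: [-0.44, -3.11, 0.001]
force: [-0.4, -0.5, 0.2]
finger_gap: 0.0854
finger_force: 0.0
```

Run:
```python
from h import *
im=cam('scene'); st=env.read_state(); print(st['eef_pos'],st['force'])
u,v=370,140
c=cv2.resize(np.clip(im['color'][v:v+90,u:u+120,::-1]*2.5,0,255).astype(np.uint8),None,fx=6,fy=6,interpolation=cv2.INTER_CUBIC)
cv2.imwrite('pics/d4.png',c)
```

```text
[0.60306372 0.27701119 0.08695097] [-0.76908     0.2136085   0.12250689]
```

View pics/d4.png

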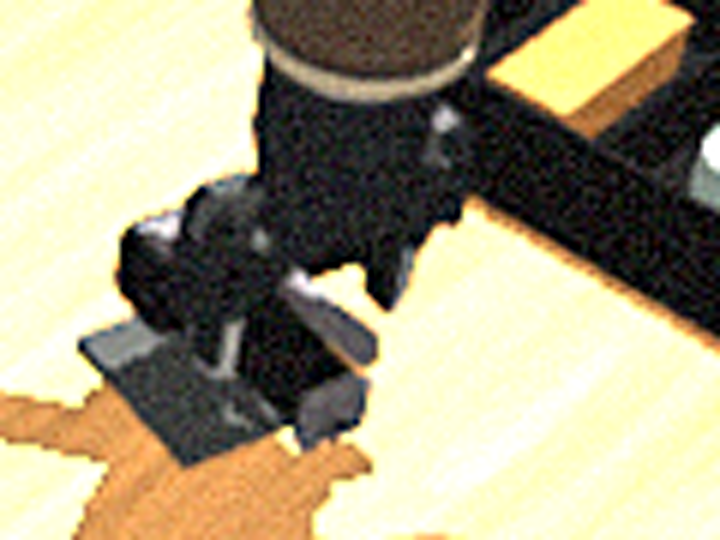

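One finger is outside the trigger (390,290) and the other behind the grip (225,350), so they straddle it. I'll descend to pressing height and close part way.

step_arm:
  motion: [1,0,0,-0.01,0,0,0,1,0,0,-0.012,0,0,0,1,0,0,0,0,0,0,0.85,0,0,0,0,0,0,0.75,0,0,0,0,0,0,0.7,0,0,0,0,0,0,0.7,0,0,0,0,0,0,0.7,0,0,0,0,0,0]
  newtons: 20

```text
clock: 17.9
eef_pos: [0.6036, 0.2774, 0.0653]
eef_rot: [0.439, 3.11, 0.001]
force: [3.1, 3.3, 3.2]
finger_gap: 0.0599
finger_force: 2.2
```

step_arm:
  motion: [0.65,-0.0003,-0.001,0,0,0,0,0.6,-0.0003,-0.001,0,0,0,0,0.55,0,0,0,0,0,0,0.5,0,0,0,0,0,0,0.5,0,0,0,0,0,0]

```text
clock: 18.4
eef_pos: [0.6042, 0.2777, 0.0663]
eef_rot: [0.44, 3.107, 0.007]
force: [2.0, 22.0, 10.3]
finger_gap: 0.0442
finger_force: 22.1
```

step_arm:
  motion: [0.45,0,0,0,0,0,0,0.45,0,0,0,0,0,0,0.45,0,0,0,0,0,0]

```text
clock: 18.7
eef_pos: [0.6042, 0.2778, 0.0663]
eef_rot: [0.44, 3.107, 0.007]
force: [2.7, 21.8, 9.9]
finger_gap: 0.0447
finger_force: 22.1
```

step_arm:
  motion: [0.4,0,0,0,0,0,0,0.4,0,0,0,0,0,0,0.4,0,0,0,0,0,0,0.4,0,0,0,0,0,0,0.4,0,0,0,0,0,0,0.4,0,0,0,0,0,0,0.4,0,0,0,0,0,0,0.4,0,0,0,0,0,0,0.4,0,0,0,0,0,0,0.4,0,0,0,0,0,0]
  newtons: 35

```text
clock: 19.7
eef_pos: [0.6042, 0.2776, 0.0664]
eef_rot: [0.44, 3.107, 0.007]
force: [2.2, 20.3, 11.3]
finger_gap: 0.0443
finger_force: 33.4
```

The gap is 44.3 mm with both pads loaded, which matches fully squeezed. Now release and retreat.

step_arm:
  motion: [0.6,0,0,0,0,0,0,0.8,0.0006,0.0019,0,0,0,0,1,0,0,0,0,0,0,1,0,0,0,0,0,0,1,0,0,0,0,0,0,1,0,0,0,0,0,0,1,0,0,0,0,0,0,1,0,0,0.02,0,0,0,1,0,0,0.03,0,0,0,1,0,0,0.04,0,0,0,1,0,0,0.04,0,0,0,1,0,0,0.04,0,0,0,1,0,0,0,0,0,0,1,0,0,0,0,0,0,1,0,0,0,0,0,0]

```text
clock: 21.2
eef_pos: [0.6024, 0.2767, 0.2338]
eef_rot: [-0.439, -3.109, 0.001]
force: [-1.0, 0.1, 0.0]
finger_gap: 0.0854
finger_force: 0.0
```

Run:
```python
from h import *
im=cam('top')
for l in('stylus','trigger_face'): print([(np.round(d['bbox']),d['score']) for d in env.spot_in(l,'top')[:1]])
im=cam('scene'); v,u=140,370
cv2.imwrite('pics/d5.png',np.hstack([cv2.resize(np.clip(im['color'][v:v+90,u:u+100,::-1]*2.,0,255).astype(np.uint8),None,fx=4,fy=4),cv2.resize(np.clip(im['color'][280:370,200:300,::-1]*2.,0,255).astype(np.uint8),None,fx=4,fy=4)]))
```

```text
[(array([451., 230.,  12.,  68.]), 0.6)]
[]
```

View pics/d5.png

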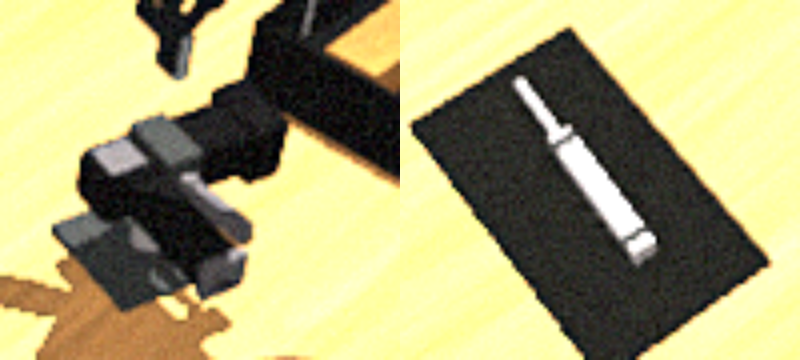

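The trigger has sprung back (blade end at (240,230), as at the start), and the stylus lies on the mat. The arm is clear.

```bash
python3 -c "
from plant import env
print(env.sign_off())"
```

```text
the job is handed in; nothing more can be done
None
```

I handed the job in with all three steps done (no verdict came back): the button was pushed to its stop with the stylus tip and held about a second, the stylus was laid flat on its mat and let go, and the trigger was squeezed home for about a second and sprang back.

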